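# Centre the wobbly tea caddy on its iron stand

## Task

The small red lacquered caddy has been left off-centre on its little round iron stand. Nudge it with light fingertip touches, low on its belly, until it stands upright in the middle of the stand, then take your hand away. It is wobbly: do not grip it, lift it, tip it or knock it off, and leave the stand and everything else on the shelf where they are.

Things in the scene. Friction and masses are not known exactly. Their poses are not given: they have to be found in the camera images.
- caddy: round glossy red lacquered caddy, 54 mm tall, 80 to 150 g, loose on the stand, 14 to 21 mm off its axis in any direction. Flat foot of radius 18 mm; widest, radius 30 mm, 15 to 19 mm above the foot; then radius 27.5 mm at 31 mm (black seam line), 26 at 42, 22.5 at 49, domed top (the lid stays on). Pushed at the belly it slides (0.4 to 1 N); pushed high it rocks or tips. Origin: centre of the foot's underside; z up its axis
- stand: round dark cast-iron display stand, 28 mm tall, spool-shaped, flat round top of radius 40 mm (the upper 12 mm is a disc of that radius), loose but heavy (900 g). Origin: centre of its underside, on the shelf top; z up. It is round, so its yaw means nothing.
- shelf: low pale paulownia shelf standing on the table, fixed, flat top 400 mm (its x) by 720 mm (its y) and 90 mm above the table. Origin: under its centre, at table height. Its front (-x) has a shallow drawer with an iron ring, not part of the job. Other things on its top stay at least 60 mm from the caddy at the start.
- bowl: black raku tea bowl, radius 58 mm, 75 mm tall, loose; to be left alone. Origin: centre of its underside
- whisk: bamboo tea whisk standing on its handle, radius 27 mm, 91 mm tall, loose and light; to be left alone. Origin: centre of its underside
- lid_rest: green bronze lid rest, an open waisted tube of radius 25 mm, 48 mm tall, loose; to be left alone. Origin: centre of its underside
- incense_box: flat round clay-coloured incense box, radius 31 mm, 25 mm tall, loose; to be left alone. Origin: centre of its underside
- scoop: slim bamboo tea scoop lying flat near the front edge of the shelf, about 170 mm long (its x), 10 mm wide, 12 mm high at the curled tip, loose and light; to be left alone. Origin: middle of its length, on the shelf top
There are look-alikes about, which are no part of the job. Several things have the shape of the caddy; the one meant has the colours described above.

How it is judged:
By the outcome, as a careful person would: the job done as asked, in the order asked, and still so for the second after the job is handed in, with the robot touching nothing.
It also fails if it takes over 40 s, if anything falls off the work surface, if the arm or the gripper's body presses on something with over 40 N, if the wrist force passes 120 N, or if a joint passes its speed limit or range.

## Robot

A 7-joint arm with a two-finger parallel gripper is mounted at the origin on the work surface. World frame = base frame: x ahead of the robot, y to its left, z up, the work surface at z = 0. Lengths are in m, angles in rad, forces in N, time in s.
With the tool pointing down it reaches from about 0.4 to 0.85 m from the base axis. Payload 4.4 kg.
Tool frame: the origin (TCP) lies at the very end of the fingers, on their centre line; the grasp point (between the pads) lies 19 mm behind it; z points along the fingers, y is the line along which they close (so a half turn about z gives the same grasp; the last joint's range is limited). The gripper opens to 94 mm and grips with 3 to 60 N. Pads are 16 mm wide; open, the fingers measure 119 mm over their backs; the gripper's body (75 mm by 177 mm) begins 78 mm behind the grasp point.
Start: joints at [-1.41, 0.628, 0.038, 1.517, -0.027, 0.996, -0.02], TCP at [0.146, 0.633, 0.205] pointing down, gripper open.
Joint ranges: [-3.06, 3.06], [-0.37, 2.12], [-1.25, 1.32], [0.18, 2.47], [-1.1, 4.24], [0.23, 1.98], [-2.94, 2.94]. Speed limits (rad/s): [2.57, 2.57, 3.14, 3.14, 3.14, 3.14, 3.14].

## Interface

Orientations are given as a unit quaternion [w, x, y, z].
In Python, from bench import readout, optics, ticket gives the robot as it stands.
- The arm moves only by the tool drive_tool, never from a script. Its argument "rows" is a list of rows, each an object with "grip": the gripper's target within -1 to 1 (fully open at 1, half-way at 0, shut at -1); "xyz": the shift along the tool's x, y, z in mm, a list of three; "angular": the turn, a rotation vector about the tool's x, y, z in degrees, a list of three. A call has 1 to 20 rows; each row is the pose to reach, as a shift and turn from the pose commanded when the call began, along the tool's axes at that moment; what a row does not reach only later rows make up. A row lasts 1/10 s, in which the tool goes at most 50 mm and 8.59 degrees, less where a joint would pass 70% of its speed; a pose out of reach is approached as far as the arm can. A call with a gripper value outside its range is refused whole. The fingers move at their own pace and stop on an object; the grip force is fixed at half the most. Time passes only in rows, so rows that repeat a pose let the fingers close. It gives the time, the measured TCP pose, the force, the opening and the grip force at its end, in the units of the state.
- readout.read_state(): the state, without advancing time (a new reading comes with each control period).
- optics.snapshot(name): name is "scene" or "side" or "wrist"; returns the picture (384x512x3 uint8, red, green, blue); there is no depth.
- optics.camera_params(name): a dict with "fx", "fy", "cx", "cy" (pixels), "position" and "attitude" of the camera in the world. Camera axes: x right, y down, z forward; pixel columns grow to the right and rows downward; lengths in m; the calibration is good to about 2 mm. A picture is of the moment at which its call begins: read the wrist's pose just before it. camera_params takes no time and is no camera call; for the wrist camera it gives the pose at the moment of the call.
- ticket.job_done(): hands the job in; it is judged then, once.
The state is a dict: "time": time; "joint_positions": joint angles; "qd": joint speeds; "effort": joint torques, N m; "ee_pos": TCP position; "ee_rot": TCP orientation; "force": force on the tool from outside, world axes, zero at the start; "torque": the same for the moment, N m; "gripper_width": opening from 0.0 (shut) to 1.0 (fully open); "finger_force": force on a finger pad.
Only numpy, scipy, OpenCV 4.12 (cv2) and the standard library are available. Lean on these libraries where they do the work, as an engineer would, in place of code of your own. Each camera call takes 0.05 s, during which the arm holds its last target. There are 200 camera calls.

## Working session

There is one attempt and no reset: what is moved stays moved. The work goes in short steps, Python scripts to look and compute and a tool call to move; the robot and the scene stay as the last step left them, time stands still between calls to the robot, and variables do not carry over. Pictures are saved under pics/ and viewed, at most 11 in all, crops included, and the job is handed in when it is done.

Besides the shell and the picture viewer there is one more tool, called after "Request:" as a command line: name --argument value ..., lists and objects as JSON in quotes. drive_tool: Moves the arm, as the interface text tells. Its arguments: {"type":"object","properties":{"rows":{"type":"array","items":{"type":"object","properties":{"grip":{"type":"number"},"xyz":{"type":"array","items":{"type":"number"}},"angular":{"type":"array","items":{"type":"number"}}}}}},"required":["rows"]}

```bash
mkdir -p pics; ls
python3 - <<'E'
from bench import readout, optics
import cv2,numpy as np
s=readout.read_state();print(s['time'],s['ee_pos'],s['ee_rot'],s['gripper_width'])
ims=[]
for n in ["scene","side"]:
    im=optics.snapshot(n)[:,:,::-1];cv2.imwrite(f"pics/{n}0.png",im)
    p=optics.camera_params(n);print(n,p)
E
```

```text
pics
0.0 [0.14597417 0.63275869 0.20459892] [-8.48621032e-05  1.13132852e-01  9.93579474e-01 -8.82380806e-04] 0.999496670697951
scene {'fx': 400.48045476465614, 'fy': 400.48045476465614, 'cx': 259.1425900184397, 'cy': 196.93963040034689, 'position': array([ 1.22187002, -0.47446857,  0.89243136]), 'attitude': array([-0.33940122,  0.84416353,  0.38277636, -0.16024045])}
side {'fx': 466.4863922582849, 'fy': 466.4863922582849, 'cx': 264.5213366962545, 'cy': 189.74383259479973, 'position': array([ 0.35643176, -0.6724575 ,  0.90696861]), 'attitude': array([-0.35342773,  0.91429195, -0.18630872,  0.06669429])}
```

View pics/scene0.png

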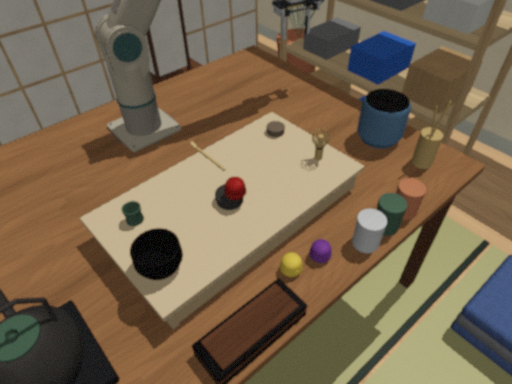

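View pics/side0.png

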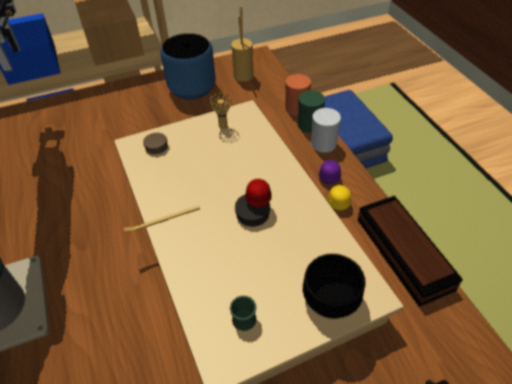

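```bash
cat > h.py <<'E'
import numpy as np,cv2
from scipy.spatial.transform import Rotation as R
from bench import readout,optics
def ray(p,uv):
    d=np.array([(uv[0]-p['cx'])/p['fx'],(uv[1]-p['cy'])/p['fy'],1.])
    q=np.array(p['attitude']);return np.array(p['position']),R.from_quat(q[[1,2,3,0]]).apply(d)
def onz(p,uv,z):
    o,d=ray(p,uv);return o+d*(z-o[2])/d[2]
def proj(p,X):
    q=np.array(p['attitude']);c=R.from_quat(q[[1,2,3,0]]).inv().apply(np.atleast_2d(X)-p['position'])
    return c[:,:2]/c[:,2:]*[p['fx'],p['fy']]+[p['cx'],p['cy']]
def redmask(im):
    r,g,b=[im[...,i].astype(int) for i in range(3)]
    m=((r>60)&(r>2.2*g)&(r>2.2*b)).astype(np.uint8)
    return m
E
python3 - <<'E'
from h import *
for n in ["scene","side"]:
    im=cv2.imread(f"pics/{n}0.png")[:,:,::-1];p=optics.camera_params(n)
    m=redmask(im);k,l,st,c=cv2.connectedComponentsWithStats(m)
    for i in range(1,k):
        if st[i,4]>40: print(n,'red',st[i],c[i],onz(p,c[i],.145))
    hsv=cv2.cvtColor(im,cv2.COLOR_RGB2GRAY)
    d=(hsv<75).astype(np.uint8)
    k,l,st,c=cv2.connectedComponentsWithStats(d)
    for i in range(1,k):
        if 200<st[i,4]<4000: print('dark',st[i],c[i],onz(p,c[i],.11))
    u=int(c[0][0])
    cu,cv_=(232,195) if n=="scene" else (255,205)
    cv2.imwrite(f"pics/{n}z.png",cv2.resize(im[cv_-35:cv_+35,cu-45:cu+45,::-1],None,fx=8,fy=8,interpolation=cv2.INTER_CUBIC))
E
```

```text
scene red [225 178  20  22 359] [234.32033426 188.52367688] [ 0.602748   -0.03474964  0.145     ]
dark [ 117    0   83  133 1366] [157.46559297  80.73718887] [-0.0770633   0.13014474  0.11      ]
dark [273   0  51  17 358] [294.90223464   4.83519553] [-0.25905338  1.04039916  0.11      ]
dark [372   0  51  10 289] [397.96539792   3.04844291] [0.07748872 1.44081138 0.11      ]
dark [113  33  30  30 706] [127.14305949  47.13739377] [-0.40927679  0.17928854  0.11      ]
dark [  82   90  206   74 2562] [176.1537861  130.73614364] [0.23890726 0.01067886 0.11      ]
dark [402 135  25  42 318] [413.67610063 163.60377358] [0.84256413 0.44558534 0.11      ]
dark [ 239  169  244  215 2050] [390.04097561 264.58439024] [1.01183338 0.10040302 0.11      ]
dark [216 178  29  32 681] [230.1835536 194.5917768] [ 0.58473676 -0.03736242  0.11      ]
dark [  77  191  274  157 3828] [155.7246604  288.00496343] [ 0.70473329 -0.34281789  0.11      ]
dark [123 202  20  24 339] [132.36578171 213.60766962] [ 0.46919212 -0.27302805  0.11      ]
dark [377 202  35  43 548] [393.18248175 222.08576642] [0.93856075
[... 834 characters left out ...]
 [0.76277292 0.46167168 0.11      ]
dark [391  83 121 119 555] [454.43423423 143.9963964 ] [ 1.12787071 -0.05042609  0.11      ]
dark [ 285   85  107   91 3958] [342.25543204 123.58640728] [0.90872194 0.13142016 0.11      ]
dark [315 144  31  47 822] [330.75425791 166.84914842] [0.8043874  0.00103597 0.11      ]
dark [ 236  180   35   47 1258] [254.19713831 204.53736089] [ 0.59054342 -0.03641284  0.11      ]
dark [ 303  254   62   65 3225] [333.54294574 286.22387597] [ 0.65415541 -0.2898133   0.11      ]
dark [   0  257   27   75 1180] [  9.46694915 298.64576271] [ 0.07178625 -0.07020572  0.11      ]
dark [231 297  25  34 690] [243.29710145 313.45942029] [ 0.47254442 -0.27474341  0.11      ]
```

View pics/sidez.png

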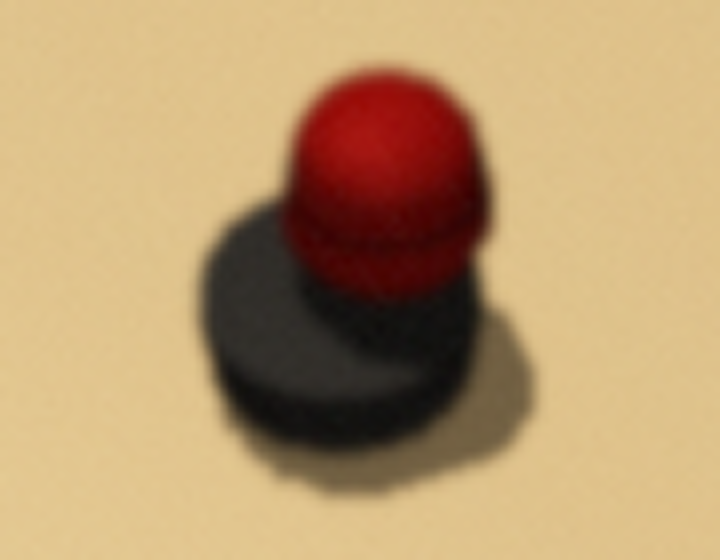

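Run:
```python
from h import *
p=optics.camera_params("wrist");s=readout.read_state()
q=np.array(s['ee_rot']);T=R.from_quat(q[[1,2,3,0]])
C=R.from_quat(np.array(p['attitude'])[[1,2,3,0]])
print('cam in tool mm',T.inv().apply(p['position']-s['ee_pos'])*1e3,'\ncam axes in tool\n',(T.inv()*C).as_matrix().round(3),p['fx'],p['cx'],p['cy'])
print('Tool axes\n',T.as_matrix().round(3))
# target: camera optical axis through caddy region with TCP at 0.30
X=np.array([.6,-.037,.30]);print('shift tool mm',T.inv().apply(X-s['ee_pos'])*1e3)
```

```text
cam in tool mm [  82.13825042    0.89107379 -178.01323624] 
cam axes in tool
 [[ 0.001 -0.959 -0.282]
 [ 1.     0.     0.001]
 [-0.    -0.282  0.959]] 321.26369463482314 258.31293089846105 191.79079227475165
Tool axes
 [[-0.974  0.225 -0.   ]
 [ 0.225  0.974 -0.002]
 [-0.    -0.002 -1.   ]]
shift tool mm [-592.99817338 -550.70956812  -94.38658985]
```

View pics/scenez.png

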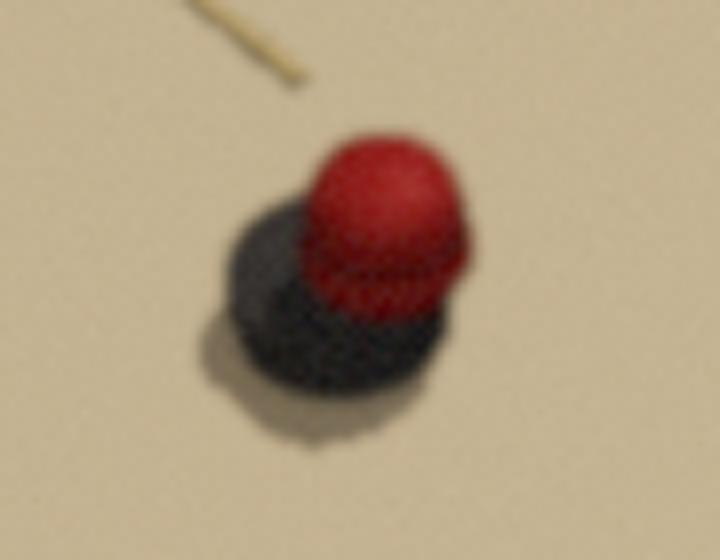

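Request:
drive_tool --rows '[{"xyz": [0,0,-95],"grip": 1},{"xyz": [0,0,-95],"grip": 1},{"xyz": [-593,-551,-95],"grip": 1},{"xyz": [-593,-551,-95],"grip": 1},{"xyz": [-593,-551,-95],"grip": 1},{"xyz": [-593,-551,-95],"grip": 1},{"xyz": [-593,-551,-95],"grip": 1},{"xyz": [-593,-551,-95],"grip": 1},{"xyz": [-593,-551,-95],"grip": 1},{"xyz": [-593,-551,-95],"grip": 1},{"xyz": [-593,-551,-95],"grip": 1},{"xyz": [-593,-551,-95],"grip": 1},{"xyz": [-593,-551,-95],"grip": 1},{"xyz": [-593,-551,-95],"grip": 1},{"xyz": [-593,-551,-95],"grip": 1},{"xyz": [-593,-551,-95],"grip": 1},{"xyz": [-593,-551,-95],"grip": 1},{"xyz": [-593,-551,-95],"grip": 1},{"xyz": [-593,-551,-95],"grip": 1},{"xyz": [-593,-551,-95],"grip": 1}]'

```text
invalid input
```

Run:
```python
from h import *
s=readout.read_state();print(s['time'],s['ee_pos'],s['ee_rot'],np.abs(s['qd']).max())
im=optics.snapshot("wrist");cv2.imwrite("pics/w1.png",im[:,:,::-1])
```

```text
0.1 [0.14597711 0.63278437 0.20466476] [-8.23060198e-05  1.13149556e-01  9.93577607e-01 -8.42883517e-04] 0.002711522312733681
```

View pics/w1.png

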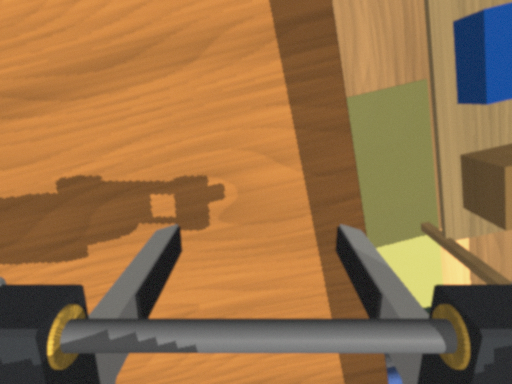

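The picture shows the open fingers over bare table, with fingertips near (175,230) and (345,230). The move was refused, probably because the `angular` field was missing.

Request:
drive_tool --rows '[{"xyz": [0,0,-95],"angular": [0,0,0],"grip": 1},{"xyz": [0,0,-95],"angular": [0,0,0],"grip": 1},{"xyz": [-593,-551,-95],"angular": [0,0,0],"grip": 1},{"xyz": [-593,-551,-95],"angular": [0,0,0],"grip": 1},{"xyz": [-593,-551,-95],"angular": [0,0,0],"grip": 1},{"xyz": [-593,-551,-95],"angular": [0,0,0],"grip": 1},{"xyz": [-593,-551,-95],"angular": [0,0,0],"grip": 1},{"xyz": [-593,-551,-95],"angular": [0,0,0],"grip": 1},{"xyz": [-593,-551,-95],"angular": [0,0,0],"grip": 1},{"xyz": [-593,-551,-95],"angular": [0,0,0],"grip": 1},{"xyz": [-593,-551,-95],"angular": [0,0,0],"grip": 1},{"xyz": [-593,-551,-95],"angular": [0,0,0],"grip": 1},{"xyz": [-593,-551,-95],"angular": [0,0,0],"grip": 1},{"xyz": [-593,-551,-95],"angular": [0,0,0],"grip": 1},{"xyz": [-593,-551,-95],"angular": [0,0,0],"grip": 1},{"xyz": [-593,-551,-95],"angular": [0,0,0],"grip": 1},{"xyz": [-593,-551,-95],"angular": [0,0,0],"grip": 1},{"xyz": [-593,-551,-95],"angular": [0,0,0],"grip": 1},{"xyz": [-593,-551,-95],"angular": [0,0,0],"grip": 1},{"xyz": [-593,-551,-95],"angular": [0,0,0],"grip": 1}]'

```text
time: 2.15
ee_pos: [0.6001, -0.039, 0.2997]
ee_rot: [-0.0, 0.115, 0.993, -0.0]
force: [-0.3, 0.5, 0.2]
gripper_width: 1.0
finger_force: 0.0
```

Run:
```python
from h import *
s=readout.read_state();print(s['time'],s['ee_pos'],s['ee_rot'],np.abs(s['qd']).max())
im=optics.snapshot("wrist");cv2.imwrite("pics/w2.png",im[:,:,::-1])
```

```text
2.15 [ 0.60014898 -0.03899495  0.29971948] [-4.96790936e-04  1.15115446e-01  9.93351910e-01 -4.12517858e-04] 0.05314106348395149
```

View pics/w2.png

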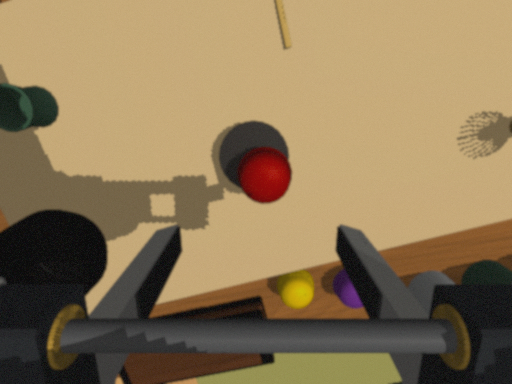

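The picture shows the stand disc centred near (254,157) and the caddy near (266,175). The caddy is off towards image bottom-right, which is world +x and slightly +y.

```bash
cat >> h.py <<'E'
from scipy.optimize import least_squares
def measure(im,p,guess=None):
    m=cv2.morphologyEx(redmask(im),cv2.MORPH_OPEN,np.ones((3,3)))
    k,l,st,c=cv2.connectedComponentsWithStats(m)
    i=1+np.argmax(st[1:,4]);red=(l==i).astype(np.uint8)
    cr=cv2.findContours(red,cv2.RETR_EXTERNAL,cv2.CHAIN_APPROX_NONE)[0][0][:,0]
    P=np.array([onz(p,u,.135)[:2] for u in cr])
    (cx,cy),r=cv2.minEnclosingCircle((P*1e3).astype(np.float32))
    cc=np.array(cv2.fitEllipse((P*1e3).astype(np.float32))[0])/1e3; ax=cv2.fitEllipse((P*1e3).astype(np.float32))[1]
    v=cc-p['position'][:2];t=np.linalg.norm(v)/(p['position'][2]-.135)
    h=np.array([16,19,31,42,49]);rr=np.array([30,30,27.5,26,22.5])
    far=max(rr+(h-17)*t);near=max(rr-(h-17)*t)
    cad=cc-v/np.linalg.norm(v)*(far-near)/2e3
    V=im.max(2); dark=((V<90)|(red>0)).astype(np.uint8)
    dark=cv2.morphologyEx(dark,cv2.MORPH_OPEN,np.ones((5,5)))
    k,l,st,_=cv2.connectedComponentsWithStats(dark);lab=l[int(c[i][1]),int(c[i][0])]
    cd=cv2.findContours((l==lab).astype(np.uint8),cv2.RETR_EXTERNAL,cv2.CHAIN_APPROX_NONE)[0][0][:,0]
    d=cv2.distanceTransform(1-red,cv2.DIST_L2,5)
    cd=cd[d[cd[:,1],cd[:,0]]>5]
    Q=np.array([onz(p,u,.118)[:2] for u in cd])
    f=least_squares(lambda x:(np.linalg.norm(Q-x[:2],axis=1)-x[2])*1e3,[*(cad if guess is None else guess),.04],loss='soft_l1',f_scale=1.)
    res=np.abs(f.fun)
    return cad,np.array(ax),f.x,len(Q),np.median(res),cr,cd
E
python3 - <<'E'
from h import *
p=optics.camera_params("wrist")
for a in (0,1):
    im=cv2.imread("pics/w2.png")[:,:,::-1] if a==0 else optics.snapshot("wrist")
    p=optics.camera_params("wrist")
    cad,ax,st,n,res,cr,cd=measure(im,p)
    print('caddy',cad,ax,'stand',st,n,res,'off mm',(cad-st[:2])*1e3)
s=readout.read_state();print(s['ee_pos'],s['ee_rot'])
for q in cr:im=cv2.circle(np.ascontiguousarray(im),tuple(int(v) for v in q),0,(0,255,0))
for q in cd:im[q[1],q[0]]=(0,255,255)
cv2.imwrite("pics/w3.png",cv2.resize(im[100:220,190:320,::-1],None,fx=4,fy=4,interpolation=0))
for n in("scene","side"):
    im=cv2.imread(f"pics/{n}0.png")[:,:,::-1];o=measure(im,optics.camera_params(n));print(n,o[:5])
E
```

```text
caddy [ 0.59980374 -0.02790851] [53.57674408 61.45859146] stand [ 0.58061016 -0.03725209  0.03843621] 121 0.22059559542142448 off mm [19.19357851  9.34358278]
caddy [ 0.60037784 -0.02913625] [53.73159409 61.33892822] stand [ 0.5811194  -0.0384162   0.03851851] 122 0.2738914325671298 off mm [19.25843686  9.27994504]
[ 0.59926584 -0.03505381  0.30001394] [-8.25485815e-04  1.12453974e-01  9.93656346e-01  6.98572252e-04]
scene (array([ 0.60342096, -0.03516686]), array([52.04034042, 83.28735352]), array([ 0.59943116, -0.04731942,  0.04261731]), 41, np.float64(1.6084899392601812))
side (array([ 0.60051485, -0.0328945 ]), array([50.58634567, 75.03317261]), array([ 0.57616933, -0.06106172,  0.03842211]), 64, np.float64(1.1402957968806235))
```

View pics/w3.png

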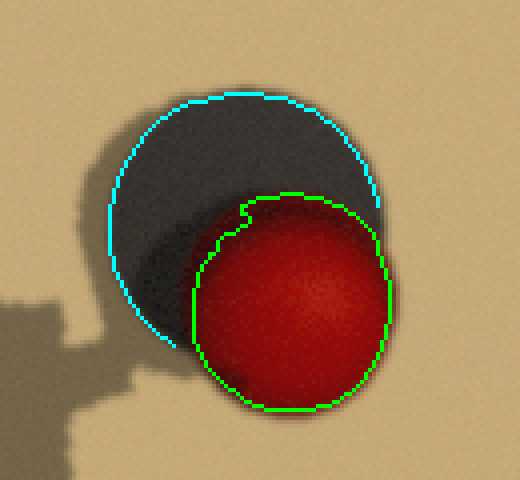

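The stand outline fits well. The red mask misses the caddy's dark left rim, so I'll lower its threshold and measure again now that the arm has settled.

```bash
sed -i 's/m=((r>60).*/m=((r>22)\&(r>1.6*g)\&(r>1.6*b)\&(g<60)).astype(np.uint8)/' h.py
python3 - <<'E'
from h import *
for a in range(3):
    s=readout.read_state();p=optics.camera_params("wrist");im=optics.snapshot("wrist")
    cad,ax,st,n,res,cr,cd=measure(im,p)
    print(s['time'],s['ee_pos'],'caddy',cad,ax,'stand',st,n,res,'off mm',(cad-st[:2])*1e3)
q=np.array(s['ee_rot']);T=R.from_quat(q[[1,2,3,0]]);print(T.as_matrix().round(4),s['ee_rot'],np.ptp(cr,axis=0))
cv2.imwrite("pics/w4.png",im[:,:,::-1])
E
```

```text
2.25 [ 0.59926584 -0.03505381  0.30001394] caddy [ 0.59943961 -0.03172072] [57.36029053 62.37074661] stand [ 0.58127447 -0.039916    0.03844244] 121 0.290140582575496 off mm [18.16513607  8.19527771]
2.3 [ 0.59924614 -0.03444496  0.30026223] caddy [ 0.59942403 -0.03178207] [57.19195938 62.52699661] stand [ 0.58124199 -0.03993467  0.03847259] 120 0.262359686834978 off mm [18.18203718  8.15259926]
2.35 [ 0.59930722 -0.03434216  0.30045365] caddy [ 0.5993918  -0.03182122] [57.3910141  62.51473618] stand [ 0.58136781 -0.03998778  0.03849373] 121 0.23540669323429686 off mm [18.02399514  8.16655545]
[[-9.751e-01  2.218e-01 -7.000e-04]
 [ 2.218e-01  9.751e-01  1.500e-03]
 [ 1.000e-03  1.300e-03 -1.000e+00]] [-4.38569532e-04  1.11584124e-01  9.93754653e-01  6.93288931e-04] [52 55]
```

Request:
drive_tool --rows '[{"xyz": [-43,36,0],"angular": [0,0,-37.2],"grip": -1},{"xyz": [-43,36,0],"angular": [0,0,-37.2],"grip": -1},{"xyz": [-43,36,50],"angular": [0,0,-37.2],"grip": -1},{"xyz": [-43,36,80],"angular": [0,0,-37.2],"grip": -1},{"xyz": [-43,36,80],"angular": [0,0,-37.2],"grip": -1},{"xyz": [-43,36,80],"angular": [0,0,-37.2],"grip": -1},{"xyz": [-43,36,80],"angular": [0,0,-37.2],"grip": -1},{"xyz": [-43,36,80],"angular": [0,0,-37.2],"grip": -1},{"xyz": [-43,36,80],"angular": [0,0,-37.2],"grip": -1},{"xyz": [-43,36,80],"angular": [0,0,-37.2],"grip": -1},{"xyz": [-43,36,80],"angular": [0,0,-37.2],"grip": -1},{"xyz": [-43,36,80],"angular": [0,0,-37.2],"grip": -1}]'

```text
time: 3.6
ee_pos: [0.6501, -0.0115, 0.2206]
ee_rot: [0.0, -0.21, 0.978, -0.0]
force: [0.6, -0.1, 0.1]
gripper_width: 0.016
finger_force: 0.0
```

```bash
cat > now.py <<'E'
from h import *
import sys
S=np.array([.5813,-.0399])
s=readout.read_state();q=np.array(s['ee_rot']);T=R.from_quat(q[[1,2,3,0]])
print(s['time'],s['ee_pos'].round(4),'F',s['force'].round(2),'w',s['gripper_width'].round(3))
print('tool x',T.as_matrix()[:,0].round(4),'z',T.as_matrix()[:,2].round(4),'yaw x',np.degrees(np.arctan2(*T.as_matrix()[1::-1,0])))
d=np.r_[s['ee_pos'][:2]-S,0]*1e3
print('TCP from stand in tool x,y mm',T.inv().apply(d).round(1))
if len(sys.argv)>1:
    p=optics.camera_params("wrist");im=optics.snapshot("wrist");cv2.imwrite(sys.argv[1],im[:,:,::-1])
    cad,ax,st,n,res,cr,cd=measure(im,p)
    o=np.r_[cad-st[:2],0]*1e3
    print('caddy',cad,ax,'stand',st,n,res,'off mm',o.round(1),'in tool',T.inv().apply(o).round(1))
E
python3 now.py pics/w5.png
```

```text
Traceback (most recent call last):
  File "now.py", line 5, in <module>
    print(s['time'],s['ee_pos'].round(4),'F',s['force'].round(2),'w',s['gripper_width'].round(3))
                                                                     ^^^^^^^^^^^^^^^^^^^^^^^^
AttributeError: 'float' object has no attribute 'round'
```

```bash
sed -i "s/s\['gripper_width'\].round(3)/s['gripper_width']/" now.py; python3 now.py pics/w5.png
```

```text
3.6 [ 0.6501 -0.0115  0.2206] F [ 0.64 -0.09  0.07] w 0.016364972432215158
tool x [-9.122e-01 -4.098e-01 -2.000e-04] z [ 2.e-04  0.e+00 -1.e+00] yaw x -155.80815356721766
TCP from stand in tool x,y mm [-74.4  -2.3   0. ]
caddy [ 0.59936274 -0.03158771] [57.96995163 59.27242661] stand [ 0.58197902 -0.03999497  0.03831265] 172 0.21023643640330839 off mm [17.4  8.4  0. ] in tool [-19.3   0.5   0. ]
```

View pics/w5.png

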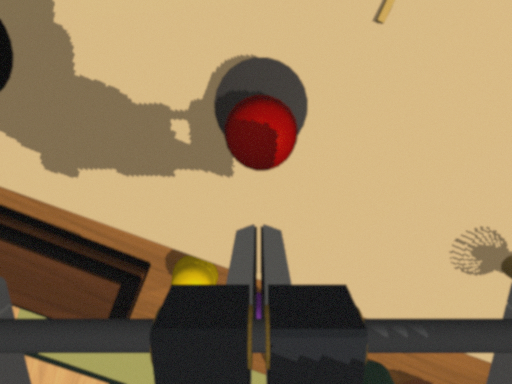

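The fingers are shut and tips sit near (258,230). The caddy is at (261,132) and the stand at (261,102), straight along tool x. Next: descend clear of it, align sideways and approach.

Request:
drive_tool --rows '[{"xyz": [0,3,40],"angular": [0,0,0],"grip": -1},{"xyz": [0,3,75],"angular": [0,0,0],"grip": -1},{"xyz": [0,3,93],"angular": [0,0,0],"grip": -1},{"xyz": [0,3,93],"angular": [0,0,0],"grip": -1},{"xyz": [0,3,93],"angular": [0,0,0],"grip": -1},{"xyz": [0,3,93],"angular": [0,0,0],"grip": -1},{"xyz": [3,3,93],"angular": [0,0,0],"grip": -1},{"xyz": [6,3,93],"angular": [0,0,0],"grip": -1},{"xyz": [9,3,93],"angular": [0,0,0],"grip": -1},{"xyz": [12,3,93],"angular": [0,0,0],"grip": -1},{"xyz": [12,3,93],"angular": [0,0,0],"grip": -1},{"xyz": [12,3,93],"angular": [0,0,0],"grip": -1},{"xyz": [12,3,93],"angular": [0,0,0],"grip": -1}]'

```text
time: 4.95
ee_pos: [0.638, -0.0135, 0.1274]
ee_rot: [0.0, -0.21, 0.978, 0.0]
force: [-1.5, 0.8, 0.7]
gripper_width: 0.004
finger_force: 0.0
```

```bash
python3 now.py pics/w6.png
```

```text
4.95 [ 0.638  -0.0135  0.1274] F [-1.49  0.77  0.68] w 0.004243780489872475
tool x [-9.121e-01 -4.101e-01 -1.000e-04] z [ 1.e-04  1.e-04 -1.e+00] yaw x -155.7917767106224
TCP from stand in tool x,y mm [-62.5   0.8   0. ]
caddy [ 0.60143821 -0.03074882] [59.826931   66.27710724] stand [ 0.58150822 -0.03993527  0.03840741] 255 0.12377568610878048 off mm [19.9  9.2  0. ] in tool [-21.9   0.2   0. ]
```

View pics/w6.png

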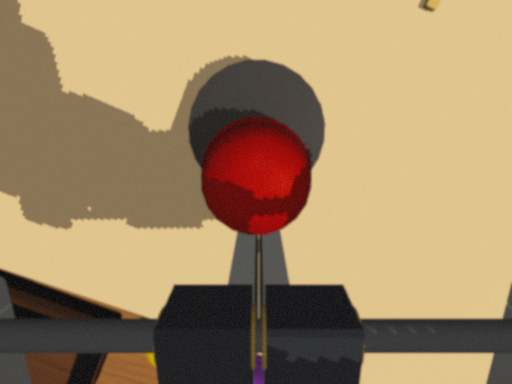

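```bash
python3 - <<'E'
t=open('h.py').read()
a=t.index("    far=max(");b=t.index("    cad=cc-")
t=t[:a]+"""    H=(p['position'][2]-.135)*1e3;D=np.linalg.norm(v)*1e3;k_=H/(H-(h-17))
    for _ in range(5):
        far=max((D+rr)*k_)-D;near=D-min((D-rr)*k_);D=np.linalg.norm(v)*1e3-(far-near)/2
"""+t[b:]
open('h.py','w').write(t)
E
python3 now.py pics/w7.png
```

```text
5.0 [ 0.638  -0.0135  0.1274] F [-1.22  0.1   0.47] w 0.006740175239907908
tool x [-9.120e-01 -4.101e-01 -1.000e-04] z [ 0.e+00  1.e-04 -1.e+00] yaw x -155.78936404722964
TCP from stand in tool x,y mm [-62.5   0.8   0. ]
caddy [ 0.59906728 -0.03172911] [59.79550934 66.26364899] stand [ 0.66609009 -0.05794836  0.11513037] 2150 40.7117500974347 off mm [-67.   26.2   0. ] in tool [50.4 51.4 -0. ]
```

Request:
drive_tool --rows '[{"xyz": [2,0,0],"angular": [0,0,0],"grip": -1},{"xyz": [3.5,0,0],"angular": [0,0,0],"grip": -1},{"xyz": [4.5,0,0],"angular": [0,0,0],"grip": -1},{"xyz": [5.5,0,0],"angular": [0,0,0],"grip": -1},{"xyz": [6.5,0,0],"angular": [0,0,0],"grip": -1},{"xyz": [7.5,0,0],"angular": [0,0,0],"grip": -1},{"xyz": [8.5,0,0],"angular": [0,0,0],"grip": -1},{"xyz": [9.5,0,0],"angular": [0,0,0],"grip": -1},{"xyz": [10.5,0,0],"angular": [0,0,0],"grip": -1},{"xyz": [11.5,0,0],"angular": [0,0,0],"grip": -1},{"xyz": [12.5,0,0],"angular": [0,0,0],"grip": -1},{"xyz": [13.5,0,0],"angular": [0,0,0],"grip": -1},{"xyz": [14.5,0,0],"angular": [0,0,0],"grip": -1},{"xyz": [15,0,0],"angular": [0,0,0],"grip": -1},{"xyz": [15,0,0],"angular": [0,0,0],"grip": -1},{"xyz": [15,0,0],"angular": [0,0,0],"grip": -1}]'

```text
time: 6.65
ee_pos: [0.6241, -0.0198, 0.1275]
ee_rot: [-0.0, -0.21, 0.978, 0.0]
force: [0.2, 0.2, 0.3]
gripper_width: 0.003
finger_force: 0.0
```

```bash
sed -i "s/^    f=least_squares/    Q=Q[np.linalg.norm(Q-[.5813,-.0399],axis=1)<.043]\n    f=least_squares/" h.py; python3 now.py pics/w8.png
```

```text
6.65 [ 0.6241 -0.0198  0.1275] F [0.25 0.17 0.29] w 0.002640329235905272
tool x [-9.121e-01 -4.100e-01  2.000e-04] z [-2.e-04 -0.e+00 -1.e+00] yaw x -155.79627456626963
TCP from stand in tool x,y mm [-47.2   0.8  -0. ]
caddy [ 0.58881561 -0.03710554] [60.20836639 67.02101135] stand [ 0.58132058 -0.04006089  0.03849776] 236 0.13437366818763383 off mm [7.5 3.  0. ] in tool [-8.  -0.4 -0. ]
```

View pics/w8.png

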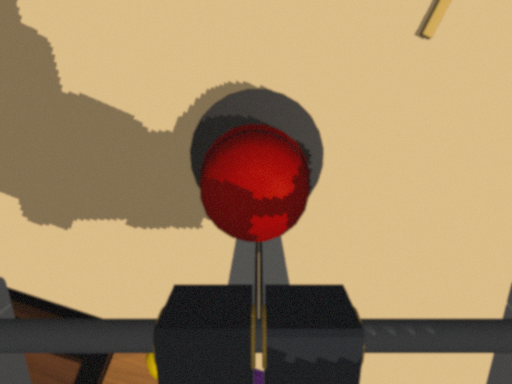

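The caddy is at (256,182) and the stand at (257,155). The caddy slid upright, about 8 mm is left, and the stand hasn't moved.

Request:
drive_tool --rows '[{"xyz": [1,0,0],"angular": [0,0,0],"grip": -1},{"xyz": [2,0,0],"angular": [0,0,0],"grip": -1},{"xyz": [3,0,0],"angular": [0,0,0],"grip": -1},{"xyz": [4,0,0],"angular": [0,0,0],"grip": -1},{"xyz": [5,0,0],"angular": [0,0,0],"grip": -1},{"xyz": [6,0,0],"angular": [0,0,0],"grip": -1},{"xyz": [7,0,0],"angular": [0,0,0],"grip": -1},{"xyz": [8,0,0],"angular": [0,0,0],"grip": -1},{"xyz": [8.5,0,0],"angular": [0,0,0],"grip": -1},{"xyz": [8.5,0,0],"angular": [0,0,0],"grip": -1},{"xyz": [8.5,0,0],"angular": [0,0,0],"grip": -1}]'

```text
time: 7.8
ee_pos: [0.6163, -0.0233, 0.1274]
ee_rot: [-0.0, -0.21, 0.978, 0.0]
force: [0.6, 0.0, -0.3]
gripper_width: 0.005
finger_force: 0.0
```

```bash
python3 now.py pics/w9.png
```

```text
7.8 [ 0.6163 -0.0233  0.1274] F [ 0.59  0.03 -0.26] w 0.005473494836320763
tool x [-9.121e-01 -4.100e-01  3.000e-04] z [-3.e-04 -1.e-04 -1.e+00] yaw x -155.79765510522466
TCP from stand in tool x,y mm [-38.7   0.8  -0. ]
caddy [ 0.58106687 -0.04056378] [60.56804276 66.88793182] stand [ 0.58114305 -0.04008841  0.03850775] 230 0.14725476737219648 off mm [-0.1 -0.5  0. ] in tool [ 0.3 -0.4  0. ]
```

Centred to under 1 mm. Now back away, lift and check from above.

Request:
drive_tool --rows '[{"xyz": [-2,0,0],"angular": [0,0,0],"grip": -1},{"xyz": [-6,0,0],"angular": [0,0,0],"grip": -1},{"xyz": [-16,0,0],"angular": [0,0,0],"grip": -1},{"xyz": [-36,0,0],"angular": [0,0,0],"grip": -1},{"xyz": [-36,0,-50],"angular": [0,0,0],"grip": -1},{"xyz": [-36,0,-100],"angular": [0,0,0],"grip": -1},{"xyz": [-36,0,-150],"angular": [0,0,0],"grip": -1},{"xyz": [-82,0,-170],"angular": [0,0,0],"grip": -1},{"xyz": [-82,0,-170],"angular": [0,0,0],"grip": -1},{"xyz": [-82,0,-170],"angular": [0,0,0],"grip": -1},{"xyz": [-82,0,-170],"angular": [0,0,0],"grip": -1},{"xyz": [-82,0,-170],"angular": [0,0,0],"grip": -1},{"xyz": [-82,0,-170],"angular": [0,0,0],"grip": -1}]'

```text
time: 9.15
ee_pos: [0.6904, 0.0098, 0.2967]
ee_rot: [-0.001, -0.209, 0.978, 0.0]
force: [-0.2, 1.3, 0.1]
gripper_width: 0.005
finger_force: 0.0
```

```bash
python3 now.py pics/w10.png
python3 - <<'E'
import cv2
from h import *
im=optics.snapshot("side");cv2.imwrite("pics/side1.png",im[:,:,::-1])
a=cv2.imread("pics/w10.png");cv2.imwrite("pics/fin.png",np.vstack([a[:200,100:400],cv2.resize(im[170:240,200:305,::-1],(300,200))]))
E
```

```text
9.15 [0.6904 0.0098 0.2967] F [-0.2   1.3   0.12] w 0.004892381982727566
tool x [-0.9124 -0.4094  0.0017] z [-1.8e-03 -3.0e-04 -1.0e+00] yaw x -155.83328146179193
TCP from stand in tool x,y mm [-119.9    0.7   -0.2]
caddy [ 0.58177419 -0.04017013] [58.43667984 60.33504868] stand [ 0.58203333 -0.04011188  0.03810612] 164 0.23874182745142053 off mm [-0.3 -0.1  0. ] in tool [0.3 0.1 0. ]
```

View pics/fin.png

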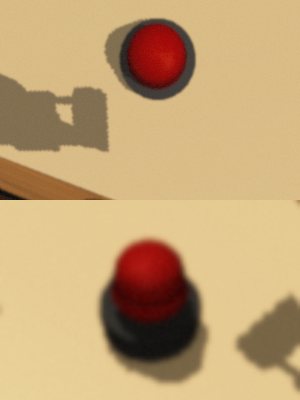

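The caddy stands upright and concentric on the stand: caddy at (157,55) and stand at (158,58) in the upper crop.

```bash
python3 -c "from bench import ticket;print(ticket.job_done())"
```

```text
the job is handed in; nothing more can be done
None
```

The caddy now stands upright in the middle of its stand, within about 0.5 mm by camera; the stand shows no measurable shift, the hand is clear, and the job was handed in at about 9 s.

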